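Put the jars and pots away in the slope-lid box

TASK

The lid of the green slope-lid box will not shut because a tall jar was left in its front bay. Open the lid fully until it stays up by itself, stand every tall black-capped jar in the back bay first, that one included, and only then every squat brown pot from the table in the front bay, so that you never reach across anything already loaded; when all are in and upright, lower the lid gently, without letting it drop, until it is fully shut.

Things in the scene. Friction and masses are not known exactly. Their poses are not given: they have to be found in the camera images.
- jar_box: green sheet-steel box, fixed, 163 mm deep (its x, towards its high hinge wall at the back) by 266 mm wide (its y, left). Origin: centre of its underside, on the table. Front wall 78 mm high, back wall 150 mm, side walls rise evenly between; walls 4 mm, floor 6 mm thick. A partition 5 mm thick along y at x = 0, its top 42 mm above the table, parts the floor into a back bay and a front bay
- back_bay (a point): on the inner floor in the middle of the back bay (75 mm deep in x, 258 mm wide in y), 40 mm behind the partition; axes as the box. With the lid shut a tall jar just fits under it anywhere in this bay
- front_bay (a point): on the inner floor in the middle of the front bay (75 mm deep in x, 258 mm wide in y), 40 mm in front of the partition; axes as the box. With the lid shut a short pot fits under it here; a tall jar here stops the lid from shutting
- lid (a joint): lid angle (rad): 0 = shut on the front rim, sloping down to the front 0.415 below level; grows as it is raised; 1.99 = upright; 2.37 = fully open on its stop, leaning 0.38 back past upright, where it stays by itself. The hinge runs freely (lid 0.4 kg): let go before upright, the lid falls shut hard
- lid_hinge (a point): middle of the hinge axis, which runs along the box's y at the top of the back wall: 83.5 mm behind the box's origin, 151 mm above the table
- lid_bar (a point): middle of the lid's round steel grab bar (12 mm thick, along the box's y, held by two 8 mm brackets 75 mm either side of this point); 25 mm clear of the lid's front edge, 215 mm from the hinge axis (0.39 rad below level as seen from it when shut); 70 mm above the table when shut, 348 mm when fully open. It can be pinched from above at any lid angle and turns in the fingers
- tall_0: tall glass jar with black screw cap (green disc on top), may be absent in a run; 105 mm high, body 42 mm and cap (top 20 mm) 44 mm in diameter, 0.11 kg. Origin: centre of its underside; z along its axis, up when it stands
- tall_1: tall glass jar with black screw cap (green disc on top), may be absent in a run; 105 mm high, body 42 mm and cap (top 20 mm) 44 mm in diameter, 0.11 kg. Origin: centre of its underside; z along its axis, up when it stands
- tall_2: tall glass jar with black screw cap (green disc on top), at the start in the box's front bay, with the lid resting on it about 0.15 rad open; 105 mm high, body 42 mm and cap (top 20 mm) 44 mm in diameter, 0.11 kg. Origin: centre of its underside; z along its axis, up when it stands
- short_0: squat brown glass pot with dark steel screw lid, may be absent in a run; 58 mm high, body 55 mm and lid (top 16 mm) 56 mm in diameter, 0.13 kg. Origin: centre of its underside; z along its axis, up when it stands
- short_1: squat brown glass pot with dark steel screw lid, may be absent in a run; 58 mm high, body 55 mm and lid (top 16 mm) 56 mm in diameter, 0.13 kg. Origin: centre of its underside; z along its axis, up when it stands
- short_2: squat brown glass pot with dark steel screw lid, may be absent in a run; 58 mm high, body 55 mm and lid (top 16 mm) 56 mm in diameter, 0.13 kg. Origin: centre of its underside; z along its axis, up when it stands

How it is judged (in metres and radians):
On the way, in this order (a step that is already met when the one before it is completed fails the run):
1. the lid is fully open and stays up (value of joint lid above 2.2 rad and contact force between the fingers and jar_box below 0.5 N), for 0.2 s.
2. every tall jar stands in the back bay (x of tall_0 in the frame of jar_box between 0 and 0.0775 m and y of tall_0 in the frame of jar_box between -0.133 and 0.133 m and z of each of tall_0, tall_1, tall_2 in the frame of jar_box below 0.012 m and angle between each of tall_0, tall_1, tall_2's own z axis and vertical below 0.15 rad and linear speed of each of tall_0, tall_1, tall_2 below 0.03 m/s and x of tall_1 in the frame of jar_box between 0 and 0.0775 m and y of tall_1 in the frame of jar_box between -0.133 and 0.133 m and x of tall_2 in the frame of jar_box between 0 and 0.0775 m and y of tall_2 in the frame of jar_box between -0.133 and 0.133 m), for 0.2 s.
3. every squat pot stands in the front bay (x of short_0 in the frame of jar_box between -0.0775 and 0 m and y of short_0 in the frame of jar_box between -0.133 and 0.133 m and z of each of short_0, short_1, short_2 in the frame of jar_box below 0.012 m and angle between each of short_0, short_1, short_2's own z axis and vertical below 0.15 rad and linear speed of each of short_0, short_1, short_2 below 0.03 m/s and x of short_1 in the frame of jar_box between -0.0775 and 0 m and y of short_1 in the frame of jar_box between -0.133 and 0.133 m and x of short_2 in the frame of jar_box between -0.0775 and 0 m and y of short_2 in the frame of jar_box between -0.133 and 0.133 m), for 0.2 s.
4. the lid is shut (value of joint lid below 0.04 rad), for 0.2 s.
At the end, for the whole second after the job is handed in: every tall jar stands upright (within 0.15 rad) on the floor of the back bay and every squat pot on the floor of the front bay, all at rest, and the lid is shut (joint below 0.04 rad) (all of step 2 and all of step 3 and value of joint lid below 0.04 rad); the robot touches nothing.
It fails at once if the lid is dropped shut (it is within 0.15 rad of shut and closing faster than 2.5 rad/s) (value of joint lid below 0.15 rad and velocity of joint lid below -2.5 rad/s).
It fails at once if a squat pot is put into the box while a tall jar is still outside it (((x of short_0 in the frame of jar_box between -0.0815 and 0.0815 m and y of short_0 in the frame of jar_box between -0.133 and 0.133 m and z of short_0 in the frame of jar_box below 0.06 m) or (x of short_1 in the frame of jar_box between -0.0815 and 0.0815 m and y of short_1 in the frame of jar_box between -0.133 and 0.133 m and z of short_1 in the frame of jar_box below 0.06 m) or (x of short_2 in the frame of jar_box between -0.0815 and 0.0815 m and y of short_2 in the frame of jar_box between -0.133 and 0.133 m and z of short_2 in the frame of jar_box below 0.06 m)) and (not (x of tall_0 in the frame of jar_box between -0.0815 and 0.0815 m and y of tall_0 in the frame of jar_box between -0.133 and 0.133 m and z of tall_0 in the frame of jar_box below 0.5 m) or not (x of tall_1 in the frame of jar_box between -0.0815 and 0.0815 m and y of tall_1 in the frame of jar_box between -0.133 and 0.133 m and z of tall_1 in the frame of jar_box below 0.5 m) or not (x of tall_2 in the frame of jar_box between -0.0815 and 0.0815 m and y of tall_2 in the frame of jar_box between -0.133 and 0.133 m and z of tall_2 in the frame of jar_box below 0.5 m))).
Of tall_0, tall_1 only 1 to 2 are there at a start; the rules pass over those that are not, and their reading is None.
Of short_0, short_1, short_2 only 2 to 3 are there at a start; the rules pass over those that are not, and their reading is None.
At some moment in a run one of short_0, short_1, short_2 may be knocked a few centimetres aside while the robot is not near it.
It also fails if it takes over 210 s, if anything falls off the work surface, if the arm or the gripper's body presses on something with over 40 N, if the wrist force passes 120 N, or if a joint passes its speed limit or range.

ROBOT

A 6-joint arm with a two-finger parallel gripper is mounted at the origin on a cart in front of the work surface, level with it; the furniture and walls round the work are solid. World frame = base frame: x ahead of the robot, y to its left, z up, the work surface at z = 0. Lengths are in mm, angles in rad, forces in N, time in s.
With the tool pointing down it reaches from about 250 to 775 mm from the base axis. Payload 4 kg.
Tool frame: the origin (TCP) lies midway between the tips of the shut fingers; the grasp point (between the pads) lies 19 mm behind it; z points along the fingers, y is the line along which they close (so a half turn about z gives the same grasp; the last joint's range is limited). The gripper opens to 94 mm and grips with 3 to 60 N. Pads are 16 mm wide; open, the fingers measure 119 mm over their backs; the gripper's body (75 mm by 177 mm) begins 78 mm behind the grasp point.
Start: joints at [-0.103, 0.087, 1.371, -0, 1.684, -0.103], TCP at [550.018, -0.007, 205.506] pointing down, gripper open.
Joint ranges: [-3.1, 3.1], [-0.76, 2.03], [0.27, 2.55], [-1.08, 4.22], [0.17, 2.65], [-2.57, 2.57]. Speed limits (rad/s): [2.79, 2.79, 3.14, 3.14, 3.14, 3.14].

INTERFACE

Orientations are given as a 3x3 rotation matrix whose columns are the frame's x, y, z axes.
In Python, from station import robot gives the robot as it stands.
- The arm moves only by the tool send_rows, never from a script. Its argument "commands" is a list of rows, each a list of 4 numbers: the shift along the tool's x, y, z as a fraction of full scale, then the turn about the tool's z as a fraction of full scale. A call has 1 to 20 rows; each row shifts and turns the commanded pose from where the row before left it, along the tool's axes as they then stand; what a row does not reach is not made up. Full scale, the value 1, is 50 cm for a shift and 0.15 rad for a turn. A row lasts 1/10 s, in which the tool goes at most 50 mm and 8.59 degrees, less where a joint would pass 70% of its speed; a pose out of reach is approached as far as the arm can. A call with a number of a shift or a turn outside -1 to 1 is refused whole. A call with a gripper value outside its range is refused whole. "fingers" is the opening, from 0 (shut) to 1 (fully open), set as the call begins (left out, the last holds). The fingers move at their own pace and stop on an object; "force" is the grip in N (left out, the last holds). Time passes only in rows, so rows that do not move let the fingers close. It gives the time, the measured TCP pose, the force, the opening and the grip force at its end, in the units of the state.
- robot.sense(): the state, without advancing time (a new reading comes with each control period).
- robot.camera(name): name is "scene" or "side" or "wrist"; returns a dict with "frame" (480x640x3 uint8, blue, green, red), "intrinsics" (3x3 intrinsics, pixels), "R" (3x3) and "t" (3): a world point X has camera coordinates R X + t. Camera axes: x right, y down, z forward; pixel columns grow to the right and rows downward; lengths in mm; the calibration is good to about 2 mm. The wrist camera is an equidistant fisheye: a pixel r from the principal point sees the ray r / f radians off the axis. A picture is of the moment at which its call begins. There is no depth.
- robot.job_done(): hands the job in; it is judged then, once.
The state is a dict: "t": time; "qpos": joint angles; "qvel": joint speeds; "joint_torque": joint torques, N m; "ee_pos": TCP position; "tcp_rot": TCP orientation; "force": force on the tool from outside, world axes, zero at the start; "ft_torque": the same for the moment, N m; "gripper_width": finger opening in mm; "finger_force": force on a finger pad.
Only numpy, scipy, OpenCV 4.12 (cv2) and the standard library are available. Lean on these libraries where they do the work, as an engineer would, in place of code of your own. Each camera call takes 0.05 s, during which the arm holds its last target. There are 200 camera calls.

## Working session

There is one attempt and no reset: what is moved stays moved. The work goes in short steps, Python scripts to look and compute and a tool call to move; the robot and the scene stay as the last step left them, time stands still between calls to the robot, and variables do not carry over. Pictures are saved under pics/ and viewed, at most 14 in all, crops included, and the job is handed in when it is done.

Besides the shell and the picture viewer there is one more tool, called after "Call:" by a JSON object that holds its "op" and its "data". send_rows: Moves the arm, as the interface text tells. Its arguments: {"type":"object","properties":{"commands":{"type":"array","items":{"type":"array","items":{"type":"number","minimum":-1,"maximum":1}}},"fingers":{"type":"number"},"force":{"type":"number"}},"required":["commands"]}

```bash
mkdir -p pics; ls
python3 - <<'E'
from station import robot
import cv2,numpy as np
s=robot.sense();print(s['t'],s['ee_pos'],s['tcp_rot'],s['gripper_width'])
for n in ('scene','side'):
    c=robot.camera(n);cv2.imwrite(f'pics/{n}0.png',c['frame']);print(n,c['intrinsics'],c['R'],c['t'])
E
```

```text
pics
0.0 [5.49461095e+02 2.68148976e-02 2.04313584e+02] [[ 6.23533732e-05  9.99997567e-01 -2.20489642e-03]
 [ 9.99999972e-01 -6.18507503e-05  2.28025069e-04]
 [ 2.27888140e-04 -2.20491057e-03 -9.99997543e-01]] 93.65001978090451
scene [[540.51323963   0.         334.62830111]
 [  0.         540.51323963 236.16989241]
 [  0.           0.           1.        ]] [[-0.93912455 -0.34344696 -0.00944776]
 [-0.25981306  0.72789124 -0.63456403]
 [ 0.22481603 -0.59348001 -0.77281254]] [565.66528231  61.78350972 997.03199826]
side [[559.97260391   0.         326.33970377]
 [  0.         559.97260391 236.24402767]
 [  0.           0.           1.        ]] [[ 0.84588648  0.53331805  0.00692235]
 [ 0.44552729 -0.69938879 -0.55889244]
 [-0.29322601  0.47584366 -0.82921127]] [-545.70225379  -35.51656761 1008.51803076]
```

View pics/scene0.png

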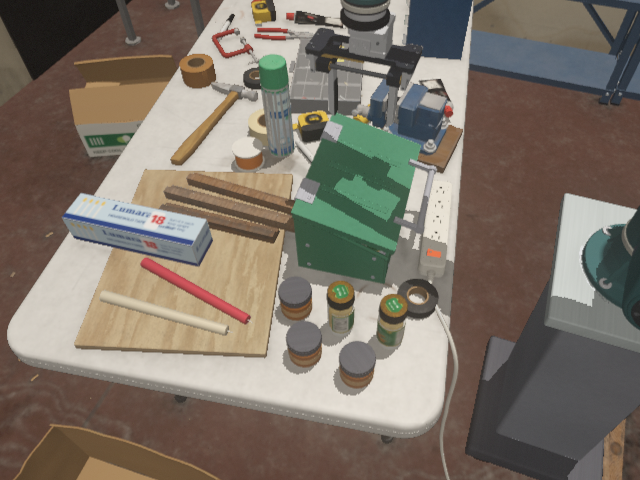

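View pics/side0.png

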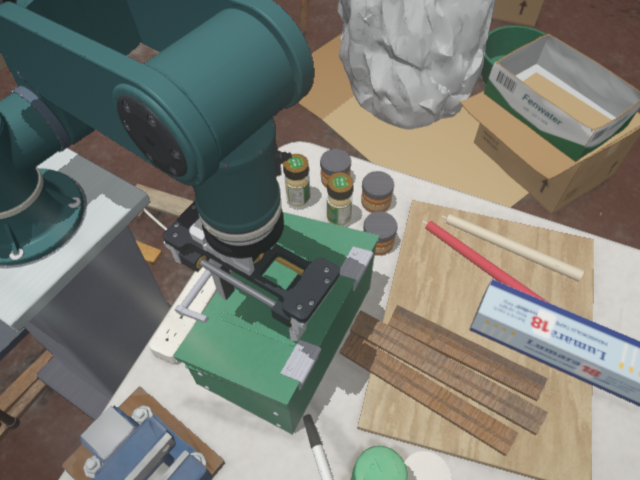

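The scene view shows the box at about (360,200), with its bar facing the robot. There are two tall jars with caps at (341,288) and (392,303), and three pots with tops at (295,288), (304,335) and (357,358). The side view agrees; its visible box bottom corners are near (294,424) and (192,375).

```bash
cat > h.py <<'E'
import numpy as np,cv2
from station import robot
def ray(c,uv):
    K,R,t=c['intrinsics'],np.array(c['R']),np.array(c['t'])
    x=np.array([(uv[0]-K[0,2])/K[0,0],(uv[1]-K[1,2])/K[1,1]])
    if c.get('fish'):
        r=np.hypot(*x); d=np.array([*(x*np.sin(r)/max(r,1e-9)),np.cos(r)])
    else: d=np.array([*x,1.])
    return -R.T@t,R.T@d
def plane(c,uv,z):
    o,d=ray(c,uv);return o+d*(z-o[2])/d[2]
def proj(c,X):
    p=np.array(c['R'])@np.array(X,float)+c['t'];K=np.array(c['intrinsics'])
    if c.get('fish'):
        th=np.arctan2(np.hypot(p[0],p[1]),p[2]);n=p[:2]/np.hypot(p[0],p[1])
        return K[:2,2]+K[0,0]*th*n
    q=K@p;return q[:2]/q[2]
def cam(n):
    c=dict(robot.camera(n));c['fish']=n=='wrist';return c
def blobs(m,lo,hi):
    n,_,s,ce=cv2.connectedComponentsWithStats(m.astype(np.uint8))
    return [(ce[i].round(1),s[i,4],s[i,:4]) for i in range(1,n) if lo<s[i,4]<hi]
E
python3 - <<'E'
from h import *
np.set_printoptions(suppress=True,precision=1)
for n in ('scene','side'):
    c=cam(n);f=c['frame'];h=cv2.cvtColor(f,cv2.COLOR_BGR2HSV)
    g=cv2.inRange(h,(65,100,40),(88,255,200))
    for ce,a,b in blobs(g>0,40,100000):
        print(n,'green',ce,a,b,plane(c,ce,105))
    # corners
    num,l,s,_=cv2.connectedComponentsWithStats(g)
    if n=='scene': roi=g.copy();roi[:120]=0;roi[:,:290]=0;roi[:,440:]=0;roi[277:,:]=np.where(np.arange(640)[None]>370,roi[277:,:],0);roi[281:]=0
    else: roi=g.copy();roi[:200]=0;roi[:,390:]=0;roi[:,:150]=0;roi[435:]=0
    hull=cv2.convexHull(max(cv2.findContours(roi,0,2)[0],key=cv2.contourArea))
    ap=cv2.approxPolyDP(hull,4,True)[:,0]
    for p in ap: print(n,p,plane(c,p,0))
    d=cv2.inRange(h,(0,0,40),(179,70,110))
    if n=='scene':
        d[:270]=0;d[400:]=0;d[:,:270]=0;d[:,440:]=0
        for ce,a,b in blobs(d>0,150,5000): print('dark',ce,a,b,plane(c,ce,58))
    else:
        d[:140]=0;d[260:]=0;d[:,:310]=0;d[:,400:]=0
        for ce,a,b in blobs(d>0,150,5000): print('dark',ce,a,b,plane(c,ce,58))
E
```

```text
scene green [274.4  76.8] 518 [260  61  28  28] [ 816.3 -193.9  105. ]
scene green [106.3 139.4] 179 [ 86 135  36  12] [1047.1  113.9  105. ]
scene [350 231] [536.3  92.6   0. ]
dark [296.4 294.7] 482 [279 279  33  29] [560.  299.5  58. ]
dark [414.8 301.6] 1028 [379 278  60  46] [371.2 246.1  58. ]
dark [339.9 303.9] 171 [327 293  28  17] [485.8 292.   58. ]
dark [386.1 336.9] 181 [376 323  21  23] [396.9 324.7  58. ]
dark [305.  348.7] 189 [287 331  35  25] [509.1 386.8  58. ]
dark [356.2 371.1] 160 [340 359  35  19] [422.7 395.3  58. ]
side green [515.3  37.1] 713 [489  26  55  30] [583.9 816.2 105. ]
side green [571.1 148.6] 248 [560 139  23  21] [779.7 578.7 105. ]
side green [281.1 275.7] 288 [268 263  26  25] [501.5 101.9 105. ]
side green [277.4 334. ] 82 [265 324  24  21] [550.   23.2 105. ]
side green [274.2 351.6] 222 [262 342  31  24] [561.1  -0.2 105. ]
side [272 263] [434.2 160.4   0. ]
side [293 275] [477.7 160.1   0. ]
side [285 287] [479.4 133.9   0. ]
side [268 276] [443.3 135.9   0. ]
dark [342.4 147.2] 317 [322 140  45  20] [423.2 406.6  58. ]
dark [376.4 194.1] 164 [362 184  31  16] [529.8 344.6  58. ]
dark [339.4 194. ] 175 [327 186  26  14] [475.7 310.4  58. ]
```

Run:
```python
import cv2,numpy as np
a=cv2.imread('pics/scene0.png')[110:400,250:470];b=cv2.imread('pics/side0.png')[180:440,150:400]
a=cv2.resize(a,(400,527));b=cv2.resize(b,(400,416));o=np.zeros((527,800,3),np.uint8);o[:,:400]=a;o[:416,400:]=b
cv2.imwrite('pics/z0.png',o)
```

```text
(no output)
```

View pics/z0.png

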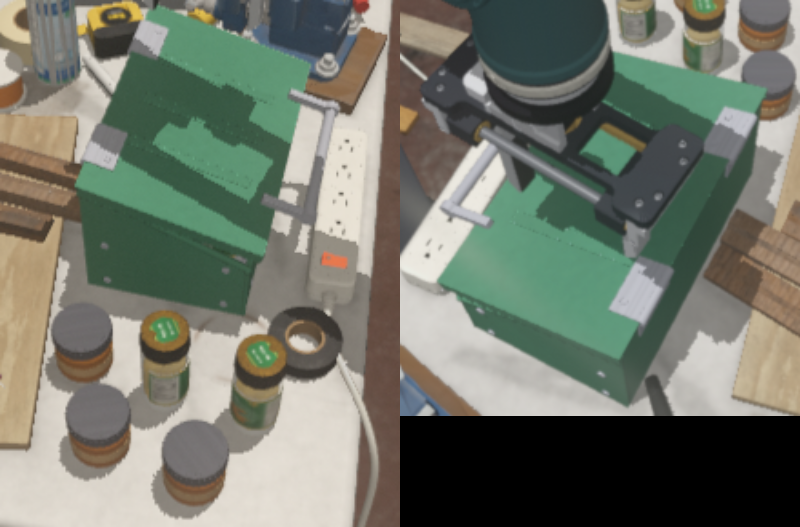

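The zoom shows the box's bottom corners at scene (300,266) and (387,281), and at side (293,432) and (194,380). Bar ends are at scene (432,169) and (420,230), and the jar and pot top centres are clearly visible.

Run:
```python
from h import *
np.set_printoptions(suppress=True,precision=1)
a=cam('scene');b=cam('side')
for c,u,z in [(a,(300,266),0),(a,(387,281),0),(b,(293,432),0),(b,(194,380),0),(a,(432,169),100),(a,(420,230),100),(b,(178,310),100),(b,(211,274),100),
 (a,(295,291.5),58),(a,(304,337.7),58),(a,(357,358.6),58),(a,(341,290),105),(a,(393.6,304),105)]: print(u,plane(c,u,z))
```

```text
(300, 266) [596.4 204.6   0. ]
(387, 281) [433.9 182.4   0. ]
(293, 432) [622.8 -54.    0. ]
(194, 380) [454.3 -70.4   0. ]
(432, 169) [413.5 -25.6 100. ]
(420, 230) [397.2 129.5 100. ]
(178, 310) [408.  -20.7 100. ]
(211, 274) [410.3  50.7 100. ]
(295, 291.5) [564.7 294.4  58. ]
(304, 337.7) [517.8 369.7  58. ]
(357, 358.6) [428.1 375.4  58. ]
(341, 290) [482.7 295.1 105. ]
(393.6, 304) [397.8 292.1 105. ]
```

Call:
{"op": "send_rows", "data": {"commands": [[0, 0, 0, -0.7], [0.04, -0.08, 0, 0], [0.04, -0.08, 0, 0], [0.04, -0.08, 0, 0], [0.015, -0.04, 0, 0], [0, 0, 0, 0], [0, 0, 0, 0]], "fingers": 0.35, "force": 15}}

```text
t: 1.0
ee_pos: [404.1, 52.4, 205.9]
tcp_rot: [[-0.105, 0.994, 0.002], [0.994, 0.105, -0.0], [-0.0, 0.002, -1.0]]
force: [0.2, -0.1, 0.5]
gripper_width: 41.4
finger_force: 0.0
```

```bash
cat >> h.py <<'E'
C=np.array([527,65.5]);PSI=0.105
def tobox(p):
    c,s=np.cos(PSI),np.sin(PSI);d=np.array(p[:2])-C
    return np.array([c*d[0]+s*d[1],-s*d[0]+c*d[1],*p[2:3]])
def toworld(b):
    c,s=np.cos(PSI),np.sin(PSI)
    return np.array([C[0]+c*b[0]-s*b[1],C[1]+s*b[0]+c*b[1],*b[2:3]])
def st():
    s=robot.sense();R=s['tcp_rot'];print('t',round(s['t'],2),'world',np.round(s['ee_pos'],1),'box',tobox(s['ee_pos']).round(1),'yawY',round(float(np.arctan2(R[1,1],R[0,1])),3),'q',np.round(s['qpos'],2),'w',round(s['gripper_width'],1),'F',np.round(s['force'],1),round(float(np.max(s['finger_force'])),1));return s
E
python3 - <<'E'
from h import *
st();c=cam('wrist');f=c['frame'];cv2.imwrite('pics/w1.png',f)
print(c['intrinsics'])
for p in [(-125,-75,100),(-125,75,100),(-125,0,100)]: print(proj(c,toworld(p)))
E
```

```text
t 1.0 world [404.1  52.4 205.9] box [-1.236e+02 -1.000e-01  2.059e+02] yawY 0.105 q [-0.01 -0.24  1.67 -0.    1.7  -0.12] w 41.4 F [ 0.2 -0.1  0.5] 0.0
[[371.64829954   0.         310.79385444]
 [  0.         371.64829954 238.84916386]
 [  0.           0.           1.        ]]
[308.59284091 322.56078401]
[308.50556371 140.35366525]
[308.50580395 236.57303467]
```

View pics/w1.png

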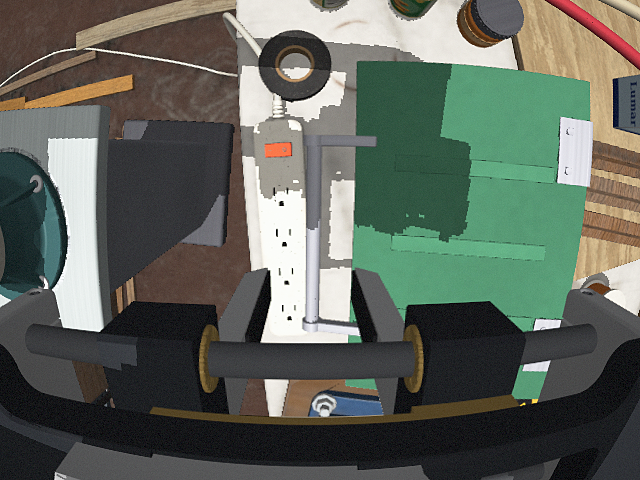

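The wrist view shows the bar from (313,140) to (311,324). That is about 3 px (2 mm) to the hinge side of the prediction, so the yaw and y are good.

Call:
{"op": "send_rows", "data": {"commands": [[0, 0.004, 0, 0], [0, 0, 0, 0], [0, 0, 0.08, 0], [0, 0, 0.08, 0], [0, 0, 0.04, 0], [0, 0, 0.03, 0], [0, 0, 0, 0]], "fingers": 0.28}}

```text
t: 1.75
ee_pos: [404.1, 52.4, 87.6]
tcp_rot: [[-0.104, 0.995, -0.006], [0.995, 0.104, 0.0], [0.001, -0.006, -1.0]]
force: [-0.6, -0.6, 0.5]
gripper_width: 26.1
finger_force: 0.0
```

Call:
{"op": "send_rows", "data": {"commands": [[0, 0, 0, 0], [0, 0, 0, 0], [0, 0, 0, 0], [0, 0, 0, 0]], "fingers": 0, "force": 12}}

```text
t: 2.15
ee_pos: [405.8, 52.5, 91.4]
tcp_rot: [[-0.105, 0.994, 0.001], [0.994, 0.105, -0.0], [-0.001, 0.0, -1.0]]
force: [-3.1, -0.5, 3.0]
gripper_width: 11.7
finger_force: 12.0
```

Run:
```python
from h import *
st();c=cam('wrist');cv2.imwrite('pics/w2.png',c['frame'])
# arc in box coords relative to hinge, radius 215; bar at TCP x, z=?
import math
for th in np.arange(0.15,2.38,0.12):
    a=th-0.39; print(round(th,2),round(83.5-215*math.cos(a),0),round(151+215*math.sin(a),0),end=' | ')
```

```text
t 2.15 world [405.8  52.5  91.4] box [-121.9   -0.3   91.4] yawY 0.105 q [-0.01 -0.18  1.86 -0.    1.47 -0.11] w 11.7 F [-3.1 -0.5  3. ] 12.0
0.15 -125.0 100.0 | 0.27 -130.0 125.0 | 0.39 -132.0 151.0 | 0.51 -130.0 177.0 | 0.63 -125.0 202.0 | 0.75 -118.0 227.0 | 0.87 -107.0 250.0 | 0.99 -94.0 272.0 | 1.11 -78.0 293.0 | 1.23 -60.0 311.0 | 1.35 -40.0 327.0 | 1.47 -18.0 341.0 | 1.59 6.0 351.0 | 1.71 30.0 359.0 | 1.83 55.0 364.0 | 1.95 81.0 366.0 | 2.07 107.0 365.0 | 2.19 132.0 360.0 | 2.31 157.0 353.0 |
```

Call:
{"op": "send_rows", "data": {"commands": [[0, -0.005, -0.025, 0], [0, -0.005, -0.025, 0], [0, -0.004, -0.052, 0], [0, 0.004, -0.052, 0], [0, 0.01, -0.05, 0], [0, 0.015, -0.049, 0], [0, 0.021, -0.047, 0], [0, 0.026, -0.044, 0], [0, 0, 0, 0]]}}

```text
t: 3.1
ee_pos: [440.3, 55.8, 266.1]
tcp_rot: [[-0.105, 0.994, 0.01], [0.995, 0.105, -0.0], [-0.001, 0.01, -1.0]]
force: [5.0, -1.3, -5.7]
gripper_width: 11.5
finger_force: 12.0
```

Call:
{"op": "send_rows", "data": {"commands": [[0, 0.032, -0.041, 0], [0, 0.036, -0.037, 0], [0, 0.04, -0.032, 0], [0, 0.044, -0.027, 0], [0, 0.048, -0.021, 0], [0, 0.049, -0.015, 0], [0, 0.05, -0.01, 0], [0, 0.052, -0.004, 0], [0, 0, 0, 0]]}}

```text
t: 4.0
ee_pos: [613.6, 73.7, 357.3]
tcp_rot: [[-0.104, 0.995, 0.004], [0.995, 0.104, -0.001], [-0.001, 0.003, -1.0]]
force: [-0.2, -2.3, -0.0]
gripper_width: 11.8
finger_force: 12.0
```

Call:
{"op": "send_rows", "data": {"commands": [[0, 0.052, 0.002, 0], [0, 0.05, 0.01, 0], [0, 0.05, 0.014, 0], [0, 0.016, 0.005, 0], [0, 0, 0, 0]]}}

```text
t: 4.5
ee_pos: [695.7, 82.3, 340.6]
tcp_rot: [[-0.104, 0.995, 0.001], [0.995, 0.104, -0.001], [-0.001, 0.001, -1.0]]
force: [0.2, -3.6, -0.2]
gripper_width: 11.2
finger_force: 12.0
```

Call:
{"op": "send_rows", "data": {"commands": [[0, 0, 0, 0], [0, 0, 0, 0], [0, 0, -0.05, 0], [0, 0, -0.06, 0], [0, 0, 0, 0]], "fingers": 0.3}}

```text
t: 5.0
ee_pos: [693.9, 83.7, 401.7]
tcp_rot: [[-0.106, 0.994, 0.009], [0.994, 0.106, 0.001], [0.0, 0.009, -1.0]]
force: [0.2, -0.0, 0.5]
gripper_width: 28.2
finger_force: 0.0
```

Run:
```python
from h import *
st();c=cam('side');cv2.imwrite('pics/s3.png',c['frame'])
```

```text
t 5.0 world [693.9  83.7 401.7] box [167.9   0.6 401.7] yawY 0.106 q [ 0.04  0.54  0.4   0.    2.19 -0.07] w 28.2 F [ 0.2 -0.   0.5] 0.0
```

View pics/s3.png

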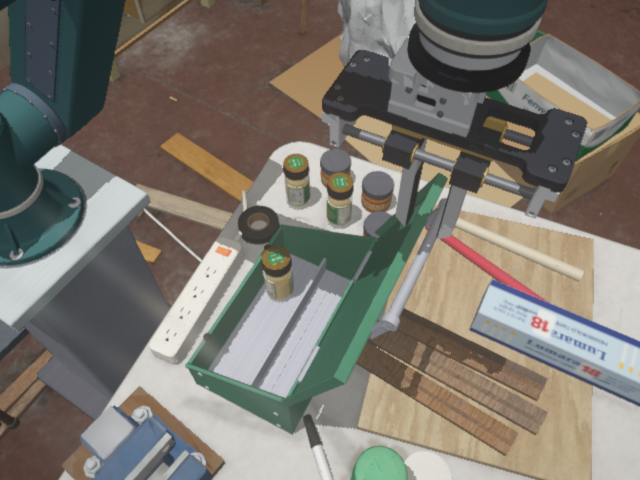

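The lid stands open, with tall_2 in the front bay (cap at about (276,256)). I'll move over the front bay and turn the gripper so it closes along the box's y.

Call:
{"op": "send_rows", "data": {"commands": [[0.01, -0.05, 0, 0], [0.01, -0.06, 0, -1], [0, -0.06, 0, 0], [0, 0, 0, 0]], "fingers": 0.7}}

```text
t: 5.45
ee_pos: [605.7, 79.8, 395.3]
tcp_rot: [[-0.253, 0.968, -0.003], [0.968, 0.253, 0.0], [0.001, -0.003, -1.0]]
force: [0.4, -0.5, 0.5]
gripper_width: 57.1
finger_force: 0.0
```

Call:
{"op": "send_rows", "data": {"commands": [[0, 0, 0, -1], [0, 0, 0, -1], [0, 0, 0, -1], [0, 0, 0, -1], [0, 0, 0, -1], [0, 0, 0, -1], [0, 0, 0, -1], [0, 0, 0, -1], [0, 0, 0, -1], [0, 0, 0, -0.47], [0.08, 0.02, 0, 0], [0.08, 0.02, 0.03, 0], [0.08, 0.02, 0.05, 0], [0, 0.02, 0.07, 0], [0, 0, 0.05, 0], [0, 0, 0, 0], [0, 0, 0, 0]]}}

```text
t: 7.15
ee_pos: [486.2, 107.1, 295.1]
tcp_rot: [[-0.995, -0.105, -0.001], [-0.105, 0.995, 0.0], [0.001, 0.0, -1.0]]
force: [-0.3, -0.4, 1.2]
gripper_width: 65.9
finger_force: 0.0
```

Run:
```python
from h import *
st();c=cam('wrist');cv2.imwrite('pics/w4.png',c['frame'])
for p in [(-81.5,-133,78),(-81.5,133,78),(0,-129,42),(0,129,42),(-40,60,111)]: print(p,proj(c,toworld(p)).round(1))
s=cam('side');print('tall2 side',plane(s,(276,255),111),tobox(plane(s,(276,255),111)))
```

```text
t 7.15 world [486.2 107.1 295.1] box [-36.2  45.6 295.1] yawY 1.676 q [ 0.1  -0.03  1.31  0.    1.86 -1.57] w 65.9 F [-0.3 -0.4  1.2] 0.0
(-81.5, -133, 78) [153.3 176.1]
(-81.5, 133, 78) [392.2 173.2]
(0, -129, 42) [172.1 238.8]
(0, 129, 42) [380.1 238.9]
(-40, 60, 111) [325.8 215.8]
tall2 side [476.9951453  124.34687465 111.        ] [-43.56188178  63.76364642 111.        ]
```

View pics/w4.png

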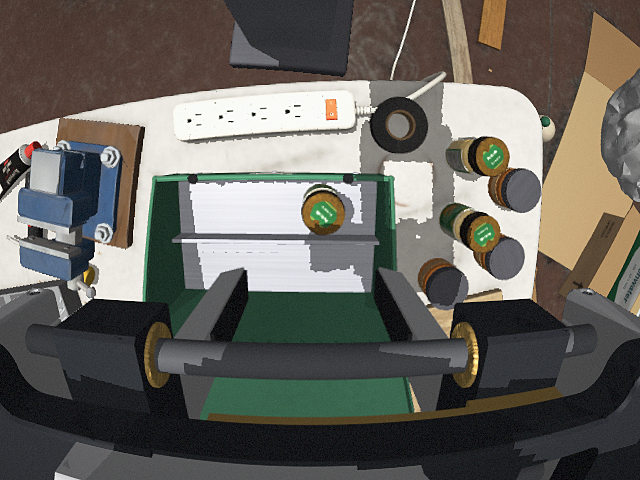

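The wrist view confirms the box pose to within 2 mm (rim corners at (154,176) and (394,175), partition at row 240). It puts tall_2's cap at (325,211), the other jar caps at (492,157) and (484,234), and the pot lids at (515,190), (499,258) and (446,283).

Call:
{"op": "send_rows", "data": {"commands": [[0.015, 0.03, 0, 0], [0, 0, 0.08, 0], [0, 0, 0.08, 0], [0, 0, 0.08, 0], [0, 0, 0.08, 0], [0, 0, 0.06, 0], [0, 0, 0.05, 0], [0, 0, 0, 0]]}}

```text
t: 8.05
ee_pos: [475.9, 120.7, 77.9]
tcp_rot: [[-0.995, -0.104, -0.006], [-0.104, 0.995, -0.001], [0.006, -0.0, -1.0]]
force: [0.1, 0.3, -0.2]
gripper_width: 65.7
finger_force: 0.0
```

Call:
{"op": "send_rows", "data": {"commands": [[0, 0, 0, 0], [0, 0, 0, 0], [0, 0, 0, 0], [0, 0, 0, 0], [0, 0, 0, 0]], "fingers": 0, "force": 15}}

```text
t: 8.55
ee_pos: [478.9, 121.1, 82.7]
tcp_rot: [[-0.995, -0.104, 0.005], [-0.104, 0.995, 0.0], [-0.005, -0.0, -1.0]]
force: [-1.1, -1.3, 6.2]
gripper_width: 43.9
finger_force: 15.0
```

Run:
```python
from h import *
s=st();c=cam('wrist');f=cv2.imread('pics/w4.png')
a=cam('scene')
```

```text
t 8.55 world [478.9 121.1  82.7] box [-42.   60.3  82.7] yawY 1.675 q [ 0.13  0.02  1.69 -0.    1.43 -1.54] w 43.9 F [-1.1 -1.3  6.2] 15.0
```

Call:
{"op": "send_rows", "data": {"commands": [[0, 0, -0.04, 0], [0, 0, -0.05, 0], [0, 0, -0.03, 0], [-0.04, -0.05, -0.01, 0], [-0.04, -0.06, 0, 0], [-0.04, -0.06, 0, 0], [-0.036, -0.06, 0, 0], [0, -0.046, 0, 0], [0, 0, 0, 0], [0, 0, 0.05, 0], [0, 0, 0.04, 0], [0, 0, 0.02, 0], [0, 0, 0.015, 0], [0, 0, 0, 0], [0, 0, 0, 0]]}}

```text
t: 10.15
ee_pos: [569.7, -7.6, 83.8]
tcp_rot: [[-0.994, -0.105, 0.001], [-0.105, 0.994, 0.0], [-0.001, 0.0, -1.0]]
force: [-0.2, 0.5, -1.5]
gripper_width: 44.0
finger_force: 15.0
```

Run:
```python
from h import *
st()
```

```text
t 10.15 world [569.7  -7.6  83.8] box [ 34.8 -77.1  83.8] yawY 1.676 q [-0.11  0.18  1.51  0.    1.45 -1.79] w 44.0 F [-0.2  0.5 -1.5] 15.0
```

Call:
{"op": "send_rows", "data": {"commands": [[0, 0, 0.002, 0], [0, 0, 0, 0], [0, 0, 0, 0], [0, 0, 0, 0], [0, 0, -0.04, 0], [0, 0, -0.08, 0], [0, 0, -0.08, 0], [0, 0, -0.08, 0], [0, 0.04, -0.08, 0], [0.04, 0.08, 0, 0], [0.04, 0.09, 0, 0], [0.04, 0.09, 0, 0], [0.04, 0.09, 0, 0], [0.03, 0.09, 0, 0], [0, 0.09, 0, 0], [0, 0.056, 0, 0], [0, 0, 0, 0], [0, 0, 0, 0]], "fingers": 0.57}}

```text
t: 11.95
ee_pos: [441.9, 293.5, 261.9]
tcp_rot: [[-0.994, -0.106, -0.0], [-0.106, 0.994, -0.001], [0.0, -0.001, -1.0]]
force: [0.7, 0.4, 0.4]
gripper_width: 53.1
finger_force: 0.0
```

Run:
```python
from h import *
np.set_printoptions(suppress=True,precision=1)
st();c=cam('wrist');cv2.imwrite('pics/w5.png',c['frame'])
for n,p in dict(A=(397.8,292.1,105),B=(482.7,295.1,105),p0=(564.7,294.4,58),p1=(517.8,369.7,58),p2=(428.1,375.4,58)).items(): print(n,tobox(p),proj(c,p))
import pickle;pickle.dump(c,open('w5.pkl','wb'))
```

```text
t 11.95 world [441.9 293.5 261.9] box [-60.7 235.6 261.9] yawY 1.677 q [ 0.5  0.   1.3 -0.   1.8 -1.2] w 53.1 F [0.7 0.4 0.4] 0.0
A [-104.7  238.9  105. ] [315.2 176.9]
B [-20. 233. 105.] [308.6 266.8]
p0 [ 61.5 223.7  58. ] [300.8 322. ]
p1 [ 22.7 303.5  58. ] [372.2 290.3]
p2 [-65.9 318.6  58. ] [389.8 211.6]
```

View pics/w5.png

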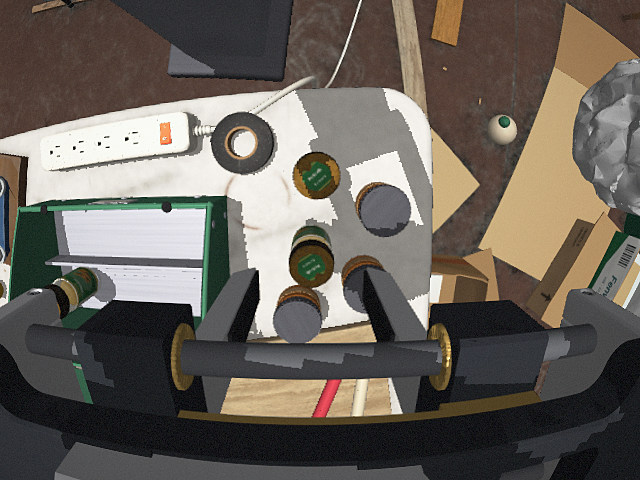

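The view shows tall_2 standing in the back bay at (75,285), jar A's cap at (316,175), jar B's cap at (311,266) and pots at (384,209) and (297,315). All match the predictions, so I'll grasp B next.

Call:
{"op": "send_rows", "data": {"commands": [[-0.041, 0, 0, 0], [-0.04, 0, 0, 0], [0, 0, 0.08, 0], [0, 0, 0.08, 0], [0, 0, 0.08, 0], [0, 0, 0.07, 0], [0, 0, 0.06, 0], [0, 0, 0, 0], [0, 0, 0, 0]], "fingers": 0.68}}

```text
t: 12.9
ee_pos: [482.9, 296.4, 77.5]
tcp_rot: [[-0.995, -0.103, -0.0], [-0.103, 0.995, -0.0], [0.0, -0.0, -1.0]]
force: [1.4, -0.1, 0.2]
gripper_width: 64.1
finger_force: 0.0
```

Call:
{"op": "send_rows", "data": {"commands": [[0, 0, 0, 0], [0, 0, 0, 0], [0, 0, 0, 0], [0, 0, 0, 0], [0, 0, 0, 0]], "fingers": 0}}

```text
t: 13.4
ee_pos: [483.5, 298.0, 79.0]
tcp_rot: [[-0.995, -0.105, 0.004], [-0.105, 0.995, 0.001], [-0.004, 0.001, -1.0]]
force: [-0.2, -1.2, 6.1]
gripper_width: 43.8
finger_force: 15.0
```

Run:
```python
from h import *
st()
```

```text
t 13.4 world [483.5 298.   79. ] box [-18.8 235.8  79. ] yawY 1.676 q [ 0.45  0.18  1.52 -0.    1.44 -1.22] w 43.8 F [-0.2 -1.2  6.1] 15.0
```

Call:
{"op": "send_rows", "data": {"commands": [[0, 0, -0.04, 0], [0, 0, -0.07, 0], [0, 0, -0.08, 0], [0, 0, -0.08, 0], [0, -0.02, -0.05, 0], [-0.02, -0.06, 0, 0], [-0.028, -0.07, 0, 0], [-0.03, -0.07, 0, 0], [-0.03, -0.07, 0, 0], [0, -0.07, 0, 0], [0, -0.07, 0, 0], [0, -0.042, 0, 0], [0, 0, 0, 0], [0, 0, 0.07, 0], [0, 0, 0.08, 0], [0, 0, 0.07, 0], [0, 0, 0.05, 0], [0, 0, 0.025, 0], [0, 0, 0, 0], [0, 0, 0, 0]]}}

```text
t: 15.4
ee_pos: [561.5, 69.1, 90.7]
tcp_rot: [[-0.994, -0.105, 0.002], [-0.105, 0.994, 0.0], [-0.002, 0.0, -1.0]]
force: [0.1, -0.6, -0.8]
gripper_width: 43.5
finger_force: 15.0
```

Run:
```python
from h import *
st()
```

```text
t 15.4 world [561.5  69.1  90.7] box [34.7 -0.1 90.7] yawY 1.676 q [ 0.02  0.17  1.51  0.    1.46 -1.65] w 43.5 F [ 0.1 -0.6 -0.8] 15.0
```

Call:
{"op": "send_rows", "data": {"commands": [[0, 0, 0.006, 0], [0, 0, 0.005, 0], [0, 0, 0, 0], [0, 0, 0, 0]]}}

```text
t: 15.8
ee_pos: [561.2, 68.5, 84.6]
tcp_rot: [[-0.995, -0.104, 0.001], [-0.104, 0.995, 0.0], [-0.001, 0.0, -1.0]]
force: [-0.1, 0.1, 1.0]
gripper_width: 44.0
finger_force: 15.0
```

Call:
{"op": "send_rows", "data": {"commands": [[0, 0, 0, 0], [0, 0, 0, 0], [0, 0, 0, 0], [0, 0, -0.04, 0], [0, 0, -0.08, 0], [0, 0, -0.08, 0], [0, 0, -0.08, 0], [0, 0.04, -0.06, 0], [0.04, 0.07, 0, 0], [0.06, 0.08, 0, 0], [0.06, 0.08, 0, 0], [0.06, 0.08, 0, 0], [0.06, 0.08, 0, 0], [0, 0.05, 0, 0], [0, 0, 0, 0], [0, 0, 0, 0]], "fingers": 0.57}}

```text
t: 17.4
ee_pos: [396.3, 292.5, 253.9]
tcp_rot: [[-0.994, -0.106, 0.0], [-0.106, 0.994, -0.001], [-0.0, -0.001, -1.0]]
force: [0.6, -0.2, 0.2]
gripper_width: 53.1
finger_force: 0.0
```

Run:
```python
from h import *
st();c=cam('wrist');cv2.imwrite('pics/w6.png',c['frame']);print(proj(c,(398,292.5,105)))
h=cv2.cvtColor(c['frame'],cv2.COLOR_BGR2HSV);g=cv2.inRange(h,(45,80,60),(90,255,255));g[:,:230]=0;g[330:]=0;g[:,420:]=0
print(blobs(g>0,60,3000))
```

```text
t 17.4 world [396.3 292.5 253.9] box [-106.2  239.5  253.9] yawY 1.677 q [ 0.52 -0.05  1.41 -0.    1.78 -1.16] w 53.1 F [ 0.6 -0.2  0.2] 0.0
[311.23902939 228.1496882 ]
[(array([312.4, 227.1]), np.int32(463), array([298, 213,  29,  28], dtype=int32))]
```

Call:
{"op": "send_rows", "data": {"commands": [[0, 0.002, 0, 0], [0, 0, 0.07, 0], [0, 0, 0.08, 0], [0, 0, 0.08, 0], [0, 0, 0.07, 0], [0, 0, 0.05, 0], [0, 0, 0, 0], [0, 0, 0, 0]], "fingers": 0.68}}

```text
t: 18.25
ee_pos: [396.9, 292.9, 79.4]
tcp_rot: [[-0.995, -0.103, -0.0], [-0.103, 0.995, -0.0], [0.0, -0.0, -1.0]]
force: [0.1, 0.2, 0.5]
gripper_width: 63.8
finger_force: 0.0
```

Call:
{"op": "send_rows", "data": {"commands": [[0, 0, 0, 0], [0, 0, 0, 0], [0, 0, 0, 0], [0, 0, 0, 0], [0, 0, 0, 0]], "fingers": 0}}

```text
t: 18.75
ee_pos: [397.3, 294.0, 80.6]
tcp_rot: [[-0.995, -0.105, 0.003], [-0.105, 0.995, 0.001], [-0.003, 0.001, -1.0]]
force: [-0.1, -1.4, 6.4]
gripper_width: 43.6
finger_force: 15.0
```

Run:
```python
from h import *
st()
```

```text
t 18.75 world [397.3 294.   80.6] box [-105.   240.8   80.6] yawY 1.676 q [ 0.52  0.02  1.69 -0.    1.43 -1.15] w 43.6 F [-0.1 -1.4  6.4] 15.0
```

Call:
{"op": "send_rows", "data": {"commands": [[0, 0, -0.04, 0], [0, 0, -0.07, 0], [0, 0, -0.08, 0], [0, 0, -0.08, 0], [-0.02, 0, -0.05, 0], [-0.06, -0.03, 0, 0], [-0.06, -0.06, 0, 0], [-0.06, -0.07, 0, 0], [-0.06, -0.07, 0, 0], [-0.02, -0.06, 0, 0], [0, -0.036, 0, 0], [0, 0, 0, 0], [0, 0, 0, 0], [0, 0, 0.07, 0], [0, 0, 0.08, 0], [0, 0, 0.07, 0], [0, 0, 0.05, 0], [0, 0, 0.025, 0], [0, 0, 0, 0], [0, 0, 0, 0]]}}

```text
t: 20.75
ee_pos: [553.2, 147.0, 92.9]
tcp_rot: [[-0.994, -0.106, 0.002], [-0.106, 0.994, 0.0], [-0.002, 0.0, -1.0]]
force: [0.7, 0.0, -1.3]
gripper_width: 43.5
finger_force: 15.0
```

Run:
```python
from h import *
st()
```

```text
t 20.75 world [553.2 147.   92.9] box [34.6 78.3 92.9] yawY 1.677 q [ 0.16  0.18  1.49  0.    1.47 -1.52] w 43.5 F [ 0.7  0.  -1.3] 15.0
```

Call:
{"op": "send_rows", "data": {"commands": [[0, 0, 0.007, 0], [0, 0, 0.005, 0], [0, 0, 0, 0], [0, 0, 0, 0]]}}

```text
t: 21.15
ee_pos: [553.4, 146.2, 86.7]
tcp_rot: [[-0.995, -0.104, 0.002], [-0.104, 0.995, 0.0], [-0.003, 0.0, -1.0]]
force: [1.2, 0.5, 2.0]
gripper_width: 43.7
finger_force: 15.0
```

Call:
{"op": "send_rows", "data": {"commands": [[0, 0, 0, 0], [0, 0, 0, 0], [0, 0, 0, 0], [0, 0, -0.04, 0], [0, 0, -0.08, 0], [0, 0, -0.08, 0], [0, 0, -0.08, 0], [0, 0.04, -0.08, 0], [0.05, 0.08, -0.02, 0], [0.06, 0.08, 0, 0], [0.06, 0.08, 0, 0], [0.04, 0.08, 0, 0], [0, 0, 0, 0], [0, 0, 0, 0], [0, 0, 0, 0]], "fingers": 0.57}}

```text
t: 22.65
ee_pos: [429.9, 313.3, 275.2]
tcp_rot: [[-0.995, -0.103, 0.0], [-0.103, 0.995, -0.001], [0.0, -0.001, -1.0]]
force: [-0.3, -0.0, 0.4]
gripper_width: 53.7
finger_force: 0.0
```

Run:
```python
from h import *
np.set_printoptions(suppress=True,precision=1)
st();c=cam('wrist');a=cam('scene');b=cam('side')
f=np.zeros((480,800,3),np.uint8);f[:,:400]=c['frame'][:,120:520];f[:240,400:]=cv2.resize(a['frame'][130:400,250:530],(400,386))[146:386];f[240:,400:]=cv2.resize(b['frame'][130:440,150:450],(400,413))[60:300]
cv2.imwrite('pics/m7.png',f)
for n,p in dict(p0=(564.7,294.4,58),p1=(517.8,369.7,58),p2=(428.1,375.4,58)).items(): print(n,tobox(p),proj(c,p))
```

```text
t 22.65 world [429.9 313.3 275.2] box [-70.6 256.7 275.2] yawY 1.674 q [ 0.5  0.   1.3 -0.   1.8 -1.1] w 53.7 F [-0.3 -0.   0.4] 0.0
p0 [ 61.5 223.7  58. ] [283.7 324.3]
p1 [ 22.7 303.5  58. ] [352.2 294.1]
p2 [-65.9 318.6  58. ] [368.1 218.2]
```

View pics/m7.png

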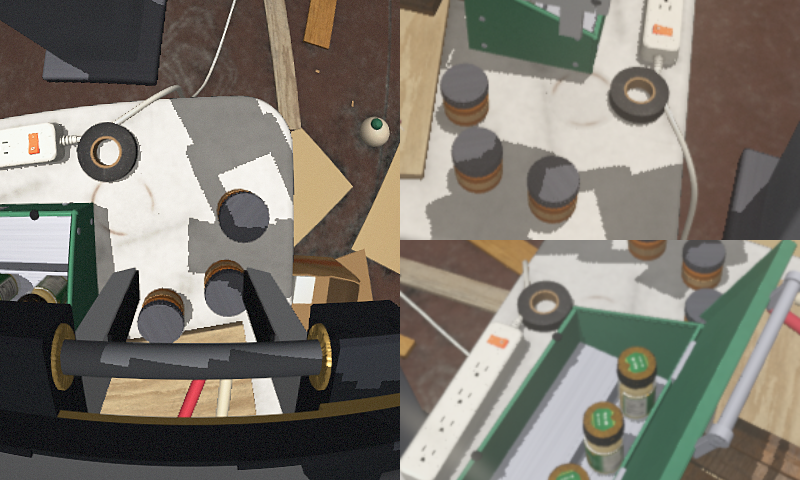

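All three tall jars stand upright in the back bay. The wrist view shows pot tops at full-frame pixels (363,217), (345,291) and (282,321).

Run:
```python
from h import *
np.set_printoptions(suppress=True,precision=1)
c=cam('wrist')
for u in [(363,217),(345,291),(282,321)]: p=plane(c,u,58);print(p,tobox(p))
```

```text
[427.8 369.3  58. ] [-66.8 312.5  58. ]
[515.1 360.5  58. ] [ 19.1 294.7  58. ]
[560.8 291.7  58. ] [ 57.3 221.4  58. ]
```

Call:
{"op": "send_rows", "data": {"commands": [[-0.006, 0.06, 0, 0], [0, 0.053, 0, 0], [0, 0, 0.08, 0], [0, 0, 0.09, 0], [0, 0, 0.09, 0], [0, 0, 0.08, 0], [0, 0, 0, 0], [0, 0, 0, 0], [0, 0, 0, 0]], "fingers": 0.83}}

```text
t: 23.75
ee_pos: [428.4, 371.5, 108.9]
tcp_rot: [[-0.995, -0.104, 0.005], [-0.104, 0.995, 0.003], [-0.005, 0.003, -1.0]]
force: [0.5, -0.1, 0.2]
gripper_width: 78.0
finger_force: 0.0
```

Run:
```python
from h import *
np.set_printoptions(suppress=True,precision=1)
s=st();c=cam('wrist');f=c['frame'];cv2.imwrite('pics/w8.png',f[100:400,160:480])
for p in [(427.8,371,58)]: print(proj(c,p),proj(c,(s['ee_pos'][0],s['ee_pos'][1],58)))
h=cv2.cvtColor(f,cv2.COLOR_BGR2HSV);d=cv2.inRange(h,(100,15,50),(130,90,120));d[330:]=0
print(blobs(d>0,800,20000))
```

```text
t 23.75 world [428.4 371.5 108.9] box [-66.  314.7 108.9] yawY 1.675 q [ 0.6  0.2  1.5 -0.   1.5 -1.1] w 78.0 F [ 0.5 -0.1  0.2] 0.0
[310.6 255.4] [311.3 256.4]
[(array([313.1, 250. ]), np.int32(1557), array([272, 214,  81,  81], dtype=int32))]
```

View pics/w8.png

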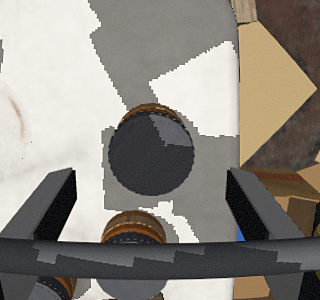

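Pot p2's lid is centred at about (311,255), exactly under the tool.

Call:
{"op": "send_rows", "data": {"commands": [[0, 0, 0.06, 0], [0, 0, 0.06, 0], [0, 0, 0.04, 0], [0, 0, 0, 0], [0, 0, 0, 0]]}}

```text
t: 24.3
ee_pos: [427.7, 371.5, 27.7]
tcp_rot: [[-0.995, -0.104, 0.003], [-0.104, 0.995, 0.002], [-0.003, 0.002, -1.0]]
force: [-0.5, -0.1, 1.0]
gripper_width: 77.8
finger_force: 0.0
```

Call:
{"op": "send_rows", "data": {"commands": [[0, 0, 0, 0], [0, 0, 0, 0], [0, 0, 0, 0], [0, 0, 0, 0], [0, 0, 0, 0]], "fingers": 0}}

```text
t: 24.8
ee_pos: [427.2, 371.3, 26.8]
tcp_rot: [[-0.995, -0.105, 0.002], [-0.105, 0.995, 0.001], [-0.002, 0.001, -1.0]]
force: [-0.5, 0.2, 4.7]
gripper_width: 55.8
finger_force: 15.0
```

Run:
```python
from h import *
st()
```

```text
t 24.8 world [427.2 371.3  26.8] box [-67.2 314.5  26.8] yawY 1.676 q [ 0.62  0.22  1.58  0.    1.34 -1.06] w 55.8 F [-0.5  0.2  4.7] 15.0
```

Call:
{"op": "send_rows", "data": {"commands": [[0, 0, -0.04, 0], [0, 0, -0.08, 0], [0, 0, -0.08, 0], [0, 0, -0.07, 0], [0, -0.04, -0.03, 0], [-0.02, -0.08, 0, 0], [-0.02, -0.09, 0, 0], [-0.014, -0.09, 0, 0], [0, -0.09, 0, 0], [0, -0.09, 0, 0], [0, -0.09, 0, 0], [0, -0.09, 0, 0], [0, -0.08, 0, 0], [0, -0.045, 0, 0], [0, 0, 0, 0], [0, 0, 0, 0], [0, 0, 0.06, 0], [0, 0, 0.06, 0], [0, 0, 0, 0], [0, 0, 0, 0]]}}

```text
t: 26.8
ee_pos: [493.8, -15.7, 115.4]
tcp_rot: [[-0.994, -0.106, -0.001], [-0.106, 0.994, 0.0], [0.001, 0.001, -1.0]]
force: [-0.5, -0.2, -1.8]
gripper_width: 55.7
finger_force: 15.0
```

Run:
```python
from h import *
st()
```

```text
t 26.8 world [493.8 -15.7 115.4] box [-41.5 -77.3 115.4] yawY 1.677 q [-0.15 -0.    1.64  0.    1.5  -1.82] w 55.7 F [-0.5 -0.2 -1.8] 15.0
```

Call:
{"op": "send_rows", "data": {"commands": [[0, 0, 0.06, 0], [0, 0, 0.06, 0], [0, 0, 0.03, 0], [0, 0, 0.012, 0], [0, 0, 0, 0], [0, 0, 0, 0]]}}

```text
t: 27.4
ee_pos: [495.9, -16.9, 36.5]
tcp_rot: [[-0.994, -0.105, 0.004], [-0.105, 0.994, -0.0], [-0.004, -0.001, -1.0]]
force: [-0.6, 0.1, -1.6]
gripper_width: 55.6
finger_force: 15.0
```

Run:
```python
from h import *
st()
```

```text
t 27.4 world [495.9 -16.9  36.5] box [-39.6 -78.7  36.5] yawY 1.676 q [-0.15  0.06  1.74  0.    1.33 -1.82] w 55.6 F [-0.6  0.1 -1.6] 15.0
```

Call:
{"op": "send_rows", "data": {"commands": [[0, 0, 0.006, 0], [0, 0, 0, 0], [0, 0, 0, 0]]}}

```text
t: 27.7
ee_pos: [495.6, -17.0, 32.8]
tcp_rot: [[-0.995, -0.104, 0.003], [-0.104, 0.995, -0.0], [-0.003, -0.001, -1.0]]
force: [1.0, -0.2, 1.5]
gripper_width: 55.5
finger_force: 15.0
```

Call:
{"op": "send_rows", "data": {"commands": [[0, 0, 0, 0], [0, 0, 0, 0], [0, 0, 0, 0], [0, 0, -0.04, 0], [0, 0, -0.07, 0], [0, 0, -0.08, 0], [0, 0, -0.08, 0], [0, 0.04, -0.05, 0], [0, 0.08, 0, 0], [0, 0.09, 0, 0], [0, 0.09, 0, 0], [0, 0.09, 0, 0], [-0.04, 0.09, 0, 0], [-0.04, 0.09, 0, 0], [-0.04, 0.09, 0, 0], [0, 0.08, 0, 0], [0, 0.014, 0, 0], [0, 0, 0, 0], [0, 0, 0, 0]], "fingers": 0.72}}

```text
t: 29.6
ee_pos: [514.6, 363.3, 191.3]
tcp_rot: [[-0.995, -0.104, -0.0], [-0.104, 0.995, -0.001], [0.0, -0.001, -1.0]]
force: [-0.8, -0.6, -0.2]
gripper_width: 67.6
finger_force: 0.0
```

Run:
```python
from h import *
np.set_printoptions(suppress=True,precision=1)
st();c=cam('wrist');a=cam('scene')
f=np.zeros((400,800,3),np.uint8);f[:,:400]=c['frame'][60:460,120:520];f[:,400:]=cv2.resize(a['frame'][150:400,250:500],(400,400))
cv2.imwrite('pics/m9.png',f)
print(proj(c,(516,364,58)),proj(c,(562,293,58)),proj(a,(516,364,58)),proj(a,(562,293,58)))
```

```text
t 29.6 world [514.6 363.3 191.3] box [ 18.8 297.4 191.3] yawY 1.675 q [ 0.5  0.3  1.2 -0.   1.7 -1.1] w 67.6 F [-0.8 -0.6 -0.2] 0.0
[312.2 231.7] [228.6 273.3] [306.4 335. ] [296.8 291.3]
```

View pics/m9.png

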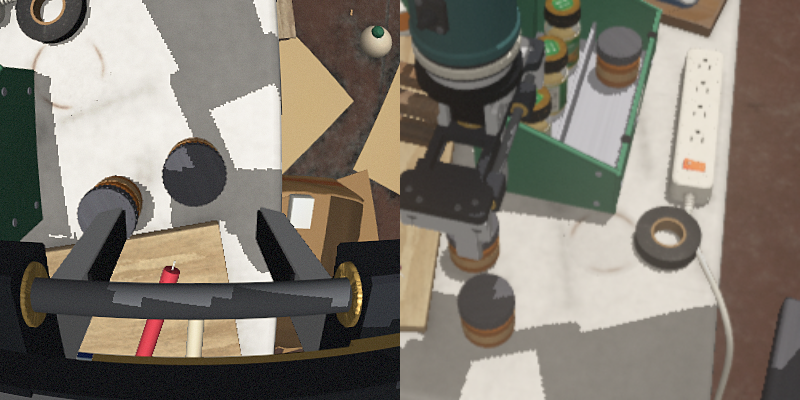

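The pot in the box stands upright. p1's lid is at (314,234) and p0's at about (228,273), as predicted.

Call:
{"op": "send_rows", "data": {"commands": [[-0.006, 0.004, 0, 0], [0, 0, 0.04, 0], [0, 0, 0.08, 0], [0, 0, 0.08, 0], [0, 0, 0.07, 0], [0, 0, 0.05, 0], [0, 0, 0.006, 0], [0, 0, 0, 0], [0, 0, 0, 0]], "fingers": 0.83}}

```text
t: 30.6
ee_pos: [518.9, 367.1, 31.0]
tcp_rot: [[-0.995, -0.104, 0.004], [-0.104, 0.995, 0.002], [-0.004, 0.002, -1.0]]
force: [-0.3, 0.6, -0.5]
gripper_width: 77.8
finger_force: 0.0
```

Call:
{"op": "send_rows", "data": {"commands": [[0, 0, 0, 0], [0, 0, 0, 0], [0, 0, 0, 0], [0, 0, 0, 0], [0, 0, 0, 0]], "fingers": 0}}

```text
t: 31.1
ee_pos: [517.9, 366.8, 29.5]
tcp_rot: [[-0.995, -0.105, 0.001], [-0.105, 0.995, 0.001], [-0.002, 0.0, -1.0]]
force: [-0.0, -0.5, 3.6]
gripper_width: 55.5
finger_force: 15.0
```

Run:
```python
from h import *
st()
```

```text
t 31.1 world [517.9 366.8  29.5] box [ 22.5 300.6  29.5] yawY 1.676 q [ 0.53  0.36  1.4  -0.    1.38 -1.15] w 55.5 F [-0.  -0.5  3.6] 15.0
```

Call:
{"op": "send_rows", "data": {"commands": [[0, 0, -0.04, 0], [0, 0, -0.08, 0], [0, 0, -0.08, 0], [0, 0, -0.07, 0], [0.02, -0.03, -0.03, 0], [0.05, -0.07, 0, 0], [0.05, -0.09, 0, 0], [0.005, -0.09, 0, 0], [0, -0.09, 0, 0], [0, -0.09, 0, 0], [0, -0.09, 0, 0], [0, -0.051, 0, 0], [0, 0, 0, 0], [0, 0, 0, 0], [0, 0, 0.07, 0], [0, 0, 0.08, 0], [0, 0, 0.07, 0], [0, 0, 0.04, 0], [0, 0, 0, 0], [0, 0, 0, 0]]}}

```text
t: 33.1
ee_pos: [487.2, 63.8, 48.7]
tcp_rot: [[-0.994, -0.106, -0.0], [-0.106, 0.994, 0.0], [0.0, 0.0, -1.0]]
force: [0.6, -0.8, -0.9]
gripper_width: 55.6
finger_force: 15.0
```

Run:
```python
from h import *
st()
```

```text
t 33.1 world [487.2  63.8  48.7] box [-39.8   2.5  48.7] yawY 1.677 q [ 0.01  0.04  1.73  0.    1.36 -1.66] w 55.6 F [ 0.6 -0.8 -0.9] 15.0
```

Call:
{"op": "send_rows", "data": {"commands": [[0, -0.004, 0.015, 0], [0, 0, 0.01, 0], [0, 0, 0, 0], [0, 0, 0, 0]]}}

```text
t: 33.5
ee_pos: [487.6, 60.6, 36.4]
tcp_rot: [[-0.995, -0.104, 0.001], [-0.104, 0.995, 0.0], [-0.001, -0.0, -1.0]]
force: [0.0, -0.3, -0.9]
gripper_width: 55.9
finger_force: 15.0
```

Run:
```python
from h import *
st()
```

```text
t 33.5 world [487.6  60.6  36.4] box [-39.7  -0.8  36.4] yawY 1.675 q [ 0.01  0.06  1.75  0.    1.34 -1.67] w 55.9 F [ 0.  -0.3 -0.9] 15.0
```

Call:
{"op": "send_rows", "data": {"commands": [[0, 0, 0.002, 0], [0, 0, 0, 0], [0, 0, 0, 0], [0, 0, 0, 0], [0, 0, -0.04, 0], [0, 0, -0.07, 0], [0, 0, -0.08, 0], [0, 0, -0.09, 0], [0, 0.04, -0.08, 0], [-0.02, 0.07, 0, 0], [-0.04, 0.08, 0, 0], [-0.05, 0.08, 0, 0], [-0.05, 0.08, 0, 0], [-0.037, 0.08, 0, 0], [0, 0.018, 0, 0], [0, 0, 0, 0]], "fingers": 0.7}}

```text
t: 35.1
ee_pos: [561.5, 294.9, 214.0]
tcp_rot: [[-0.994, -0.107, -0.002], [-0.107, 0.994, -0.001], [0.002, -0.001, -1.0]]
force: [0.4, -0.4, -0.6]
gripper_width: 65.7
finger_force: 0.0
```

Call:
{"op": "send_rows", "data": {"commands": [[0, 0, 0, 1], [0, 0, 0, 1], [0, 0, 0, 1], [0, 0, 0, 1], [0, 0, 0, 1], [0, 0, 0, 1], [0, 0, 0, 1], [0, 0, 0, 1], [0, 0, 0, 1], [0, 0, 0, 1], [0, 0, 0, 0.47], [0, 0, 0, 0], [0, 0, 0, 0]], "fingers": 0.83}}

```text
t: 36.4
ee_pos: [561.9, 292.3, 215.7]
tcp_rot: [[-0.105, 0.994, 0.001], [0.994, 0.105, -0.0], [-0.0, 0.001, -1.0]]
force: [0.6, 0.6, -0.3]
gripper_width: 78.7
finger_force: 0.0
```

Run:
```python
from h import *
st();c=cam('wrist');a=cam('scene')
f=np.zeros((400,800,3),np.uint8);f[:,:400]=c['frame'][60:460,120:520];f[:,400:]=cv2.resize(a['frame'][150:400,250:500],(400,400))
cv2.imwrite('pics/m10.png',f)
print(proj(c,(562,293,58)))
```

```text
t 36.4 world [561.9 292.3 215.7] box [ 58.4 221.9 215.7] yawY 0.105 q [ 0.39  0.27  1.14 -0.    1.73  0.29] w 78.7 F [ 0.6  0.6 -0.3] 0.0
[310.72223905 223.24676522]
```

View pics/m10.png

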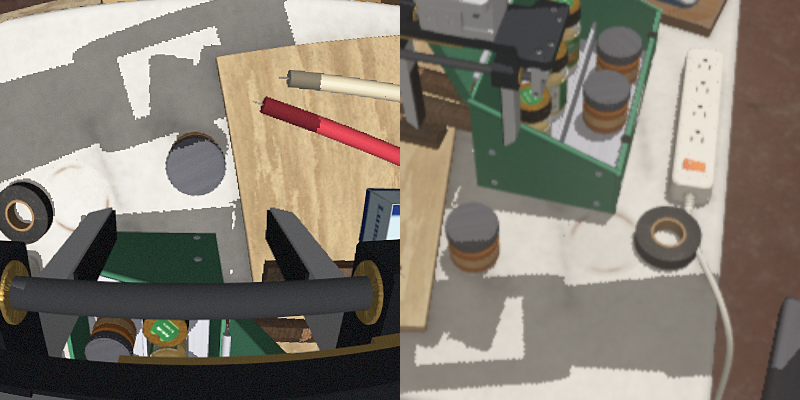

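p0's lid is at (315,225), within 3 mm of the tool axis along the closing direction. Both placed pots stand well.

Call:
{"op": "send_rows", "data": {"commands": [[0.001, 0.006, 0, 0], [0, 0, 0.04, 0], [0, 0, 0.08, 0], [0, 0, 0.08, 0], [0, 0, 0.08, 0], [0, 0, 0.06, 0], [0, 0, 0.036, 0], [0, 0, 0, 0], [0, 0, 0, 0]]}}

```text
t: 37.4
ee_pos: [565.1, 294.6, 27.3]
tcp_rot: [[-0.105, 0.994, 0.0], [0.994, 0.105, -0.0], [-0.0, 0.0, -1.0]]
force: [-0.4, -0.7, 0.6]
gripper_width: 78.3
finger_force: 0.0
```

Call:
{"op": "send_rows", "data": {"commands": [[0, 0, 0, 0], [0, 0, 0, 0], [0, 0, 0, 0], [0, 0, 0, 0], [0, 0, 0, 0]], "fingers": 0}}

```text
t: 37.9
ee_pos: [565.8, 294.9, 28.5]
tcp_rot: [[-0.105, 0.994, 0.003], [0.994, 0.105, 0.001], [0.001, 0.003, -1.0]]
force: [0.4, 0.6, 4.8]
gripper_width: 56.0
finger_force: 15.0
```

Run:
```python
from h import *
st()
```

```text
t 37.9 world [565.8 294.9  28.5] box [ 62.6 224.   28.5] yawY 0.105 q [ 0.39  0.37  1.39 -0.    1.38  0.29] w 56.0 F [0.4 0.6 4.8] 15.0
```

Call:
{"op": "send_rows", "data": {"commands": [[0, 0, -0.04, 0], [0, 0, -0.08, 0], [0, 0, -0.08, 0], [0, 0, -0.08, 0], [0, -0.04, -0.05, 0], [0, -0.07, 0, 0], [0, -0.07, 0, 0], [0, -0.025, 0, 0], [0, 0, 0, -1], [0, 0, 0, -1], [0, 0, 0, -1], [0, 0, 0, -1], [0, 0, 0, -1], [0, 0, 0, -1], [0, 0, 0, -1], [0, 0, 0, -1], [0, 0, 0, -1], [0, 0, 0, -1], [0, 0, 0, -0.47], [0, 0, 0, 0]]}}

```text
t: 39.9
ee_pos: [463.1, 283.6, 191.1]
tcp_rot: [[-0.995, -0.104, -0.001], [-0.104, 0.995, -0.001], [0.001, -0.001, -1.0]]
force: [-0.1, -0.1, -1.5]
gripper_width: 55.5
finger_force: 15.0
```

Call:
{"op": "send_rows", "data": {"commands": [[0, -0.05, 0, 0], [0, -0.08, 0, 0], [0, -0.08, 0, 0], [0, -0.06, 0, 0], [0, -0.02, 0, 0], [0, 0, 0, 0], [0, 0, 0.06, 0], [0, 0, 0.06, 0], [0, 0, 0.06, 0], [0, 0, 0.06, 0], [0, 0, 0.04, 0], [0, 0, 0, 0], [0, 0, 0, 0]]}}

```text
t: 41.2
ee_pos: [478.1, 140.7, 52.2]
tcp_rot: [[-0.994, -0.106, -0.0], [-0.106, 0.994, 0.0], [0.0, 0.0, -1.0]]
force: [0.5, -0.6, -1.1]
gripper_width: 55.8
finger_force: 15.0
```

Run:
```python
from h import *
st()
```

```text
t 41.2 world [478.1 140.7  52.2] box [-40.7  79.9  52.2] yawY 1.677 q [ 0.17  0.06  1.71  0.    1.37 -1.5 ] w 55.8 F [ 0.5 -0.6 -1.1] 15.0
```

Call:
{"op": "send_rows", "data": {"commands": [[0, -0.003, 0.02, 0], [0, 0, 0.012, 0], [0, 0, 0, 0], [0, 0, 0, 0]]}}

```text
t: 41.6
ee_pos: [478.3, 138.0, 36.2]
tcp_rot: [[-0.995, -0.104, 0.0], [-0.104, 0.995, 0.0], [-0.0, 0.0, -1.0]]
force: [0.1, 0.0, -1.9]
gripper_width: 55.7
finger_force: 15.0
```

Call:
{"op": "send_rows", "data": {"commands": [[0, 0, 0, 0], [0, 0, 0, 0], [0, 0, 0, 0], [0, 0, -0.04, 0], [0, 0, -0.07, 0], [0, 0, -0.08, 0], [0, 0, -0.09, 0], [0, 0, -0.09, 0], [0, 0, -0.09, 0], [0, -0.05, -0.09, 0], [0, -0.06, -0.09, 0], [0, -0.047, -0.08, 0], [0, 0, 0, 0], [0, 0, 0, 0]], "fingers": 0.68}}

```text
t: 43.0
ee_pos: [486.5, 62.6, 392.3]
tcp_rot: [[-0.995, -0.103, 0.003], [-0.103, 0.995, 0.0], [-0.003, 0.0, -1.0]]
force: [0.1, 0.4, 0.1]
gripper_width: 64.0
finger_force: 0.0
```

Run:
```python
from h import *
st();c=cam('wrist');a=cam('side')
f=np.zeros((400,800,3),np.uint8);f[:,:400]=c['frame'][60:460,120:520];f[:,400:]=cv2.resize(a['frame'][160:440,150:430],(400,400))
cv2.imwrite('pics/m11.png',f)
```

```text
t 43.0 world [486.5  62.6 392.3] box [-40.6   1.4 392.3] yawY 1.674 q [ 0.01 -0.01  1.1   0.    2.05 -1.66] w 64.0 F [0.1 0.4 0.1] 0.0
```

View pics/m11.png

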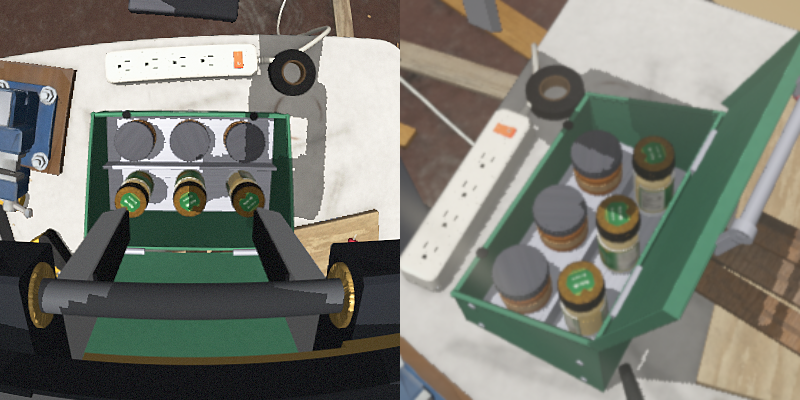

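All six items stand upright in their bays: three pots in the front row and three jars in the back. Next is the lid.

Call:
{"op": "send_rows", "data": {"commands": [[0, 0, -0.03, 1], [0, 0, 0, 1], [0, 0, 0, 1], [0, 0, 0, 1], [0, 0, 0, 1], [0, 0, 0, 1], [0, 0, 0, 1], [0, 0, 0, 1], [0, 0, 0, 1], [0, 0, 0, 1], [0, 0, 0, 0.45], [0, 0.07, 0, 0], [0, 0.08, 0, 0], [0, 0.08, 0, 0], [0, 0.08, 0, 0], [0, 0.07, 0, 0], [0, 0.04, 0, 0], [0, 0, 0, 0], [0, 0, 0, 0]], "fingers": 0.3}}

```text
t: 45.0
ee_pos: [694.8, 86.4, 403.4]
tcp_rot: [[-0.109, 0.994, -0.005], [0.994, 0.109, -0.0], [0.0, -0.005, -1.0]]
force: [-0.4, 0.4, 0.2]
gripper_width: 27.8
finger_force: 0.0
```

Run:
```python
from h import *
st();c=cam('wrist');print(proj(c,(695.7,82.3,350)))
f=c['frame'];cv2.imwrite('pics/w12.png',f[40:440,120:520])
```

```text
t 45.0 world [694.8  86.4 403.4] box [169.1   3.2 403.4] yawY 0.109 q [ 0.04  0.57  0.35  0.    2.23 -0.07] w 27.8 F [-0.4  0.4  0.2] 0.0
[311.46040992 261.37972659]
```

View pics/w12.png

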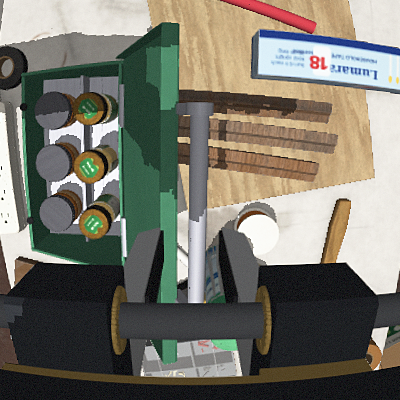

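The bar is at about (318,261), roughly 3 mm further back than the tool.

Call:
{"op": "send_rows", "data": {"commands": [[-0.004, 0.005, 0, 0], [0, 0, 0.05, 0], [0, 0, 0.05, 0], [0, 0, 0.026, 0], [0, 0, 0, 0]]}}

```text
t: 45.55
ee_pos: [695.8, 83.7, 342.2]
tcp_rot: [[-0.108, 0.994, -0.003], [0.994, 0.108, -0.0], [0.0, -0.003, -1.0]]
force: [-0.1, 0.4, 0.1]
gripper_width: 28.2
finger_force: 0.0
```

Call:
{"op": "send_rows", "data": {"commands": [[0, 0, 0, 0], [0, 0, 0, 0], [0, 0, 0, 0], [0, 0, 0, 0]], "fingers": 0, "force": 12}}

```text
t: 45.95
ee_pos: [698.5, 83.9, 345.6]
tcp_rot: [[-0.108, 0.994, 0.006], [0.994, 0.108, 0.0], [-0.0, 0.006, -1.0]]
force: [2.8, 0.4, 4.1]
gripper_width: 11.4
finger_force: 12.0
```

Run:
```python
from h import *
st()
```

```text
t 45.95 world [698.5  83.9 345.6] box [1.725e+02 3.000e-01 3.456e+02] yawY 0.108 q [ 0.04  0.49  0.59  0.    2.06 -0.07] w 11.4 F [2.8 0.4 4.1] 12.0
```

Call:
{"op": "send_rows", "data": {"commands": [[0, 0, 0, 0], [0, 0, 0, 0], [0, 0, 0.012, 0], [0, 0, 0, 0]], "fingers": 0.3}}

```text
t: 46.35
ee_pos: [697.2, 83.8, 335.3]
tcp_rot: [[-0.108, 0.994, -0.003], [0.994, 0.108, -0.0], [0.0, -0.003, -1.0]]
force: [0.6, 0.1, -0.7]
gripper_width: 28.2
finger_force: 0.0
```

Call:
{"op": "send_rows", "data": {"commands": [[0, 0, 0, 0], [0, 0, 0, 0], [0, 0, 0, 0], [0, 0, 0, 0]], "fingers": 0, "force": 15}}

```text
t: 46.75
ee_pos: [697.8, 83.9, 337.3]
tcp_rot: [[-0.108, 0.994, 0.001], [0.994, 0.108, 0.0], [-0.0, 0.001, -1.0]]
force: [0.5, 0.4, -1.0]
gripper_width: 11.5
finger_force: 15.0
```

Run:
```python
from h import *
import math
s=st();b=tobox(s['ee_pos'])
th0=2.37
off=np.array([b[0]-(83.5-215*math.cos(th0-.39)),b[2]-(151+215*math.sin(th0-.39))]);print('off',off)
# absolute targets
P=lambda th:np.array([83.5-215*math.cos(th-.39),151+215*math.sin(th-.39)])
ths=list(np.arange(2.37,-0.001,-0.0988))
for a,c in zip(ths[:-1],ths[1:]):
    d=(P(c)-P(a))/500;print([0,round(d[0],3),round(-d[1],3),0],end=',')
print(len(ths),P(0))
```

```text
t 46.75 world [697.8  83.9 337.3] box [171.7   0.4 337.3] yawY 0.108 q [ 0.04  0.49  0.61  0.    2.04 -0.07] w 11.5 F [ 0.5  0.4 -1. ] 15.0
off [  2.70372313 -10.90663159]
[0, np.float64(-0.04), np.float64(-0.015), 0],[0, np.float64(-0.041), np.float64(-0.011), 0],[0, np.float64(-0.042), np.float64(-0.007), 0],[0, np.float64(-0.042), np.float64(-0.003), 0],[0, np.float64(-0.042), np.float64(0.002), 0],[0, np.float64(-0.042), np.float64(0.006), 0],[0, np.float64(-0.041), np.float64(0.01), 0],[0, np.float64(-0.04), np.float64(0.014), 0],[0, np.float64(-0.039), np.float64(0.018), 0],[0, np.float64(-0.037), np.float64(0.021), 0],[0, np.float64(-0.034), np.float64(0.025), 0],[0, np.float64(-0.032), np.float64(0.028), 0],[0, np.float64(-0.029), np.float64(0.031), 0],[0, np.float64(-0.026), np.float64(0.034), 0],[0, np.float64(-0.022), np.float64(0.036), 0],[0, np.float64(-0.018), np.float64(0.038), 0],[0, np.float64(-0.015), np.float64(0.04), 0],[0, np.float64(-0.011), np.float64(0.041), 0],[0, np.float64(-0.006), np.float64(0.042), 0],[0, np.float64(-0.002), np.float64(0.042), 0],[0, np.float64(0.002), np.float64(0.042), 0],[0, np.float64(0.006), np.float64(0.042), 0],[0, np.float64(0.01), np.float64(0.041), 0],24 [-115.35544787   69.25949075]
```

Call:
{"op": "send_rows", "data": {"commands": [[0, -0.04, -0.015, 0], [0, -0.041, -0.011, 0], [0, -0.042, -0.007, 0], [0, -0.042, -0.003, 0], [0, -0.042, 0.002, 0], [0, -0.042, 0.006, 0], [0, -0.041, 0.01, 0], [0, -0.04, 0.014, 0], [0, -0.039, 0.018, 0], [0, -0.037, 0.021, 0], [0, 0, 0, 0], [0, 0, 0, 0]]}}

```text
t: 47.95
ee_pos: [494.6, 63.3, 320.5]
tcp_rot: [[-0.109, 0.994, -0.001], [0.994, 0.109, 0.002], [0.003, -0.001, -1.0]]
force: [-2.7, 4.9, 1.5]
gripper_width: 11.1
finger_force: 15.0
```

Run:
```python
from h import *
import math
s=st();th=2.37-.0988*10;print(83.5-215*math.cos(th-.39),151+215*math.sin(th-.39)-10.9)
```

```text
t 47.95 world [494.6  63.3 320.5] box [-32.4   1.2 320.5] yawY 0.11 q [ 0.01 -0.02  1.26  0.    1.91 -0.1 ] w 11.1 F [-2.7  4.9  1.5] 15.0
-34.10859315734241 320.08116239082
```

Call:
{"op": "send_rows", "data": {"commands": [[-0.001, -0.034, 0.025, 0], [-0.001, -0.032, 0.028, 0], [0, -0.029, 0.031, 0], [0, -0.026, 0.034, 0], [0, -0.022, 0.036, 0], [0, -0.018, 0.038, 0], [0, -0.015, 0.04, 0], [0, -0.011, 0.041, 0], [0, -0.006, 0.042, 0], [0, 0, 0, 0], [0, 0, 0, 0]]}}

```text
t: 49.05
ee_pos: [400.9, 51.4, 162.3]
tcp_rot: [[-0.108, 0.994, 0.001], [0.994, 0.108, 0.002], [0.002, 0.001, -1.0]]
force: [1.0, 4.2, -2.8]
gripper_width: 11.1
finger_force: 15.0
```

Run:
```python
from h import *
import math
s=st();th=2.37-.0988*19;print(th,83.5-215*math.cos(th-.39),151+215*math.sin(th-.39)-10.9)
```

```text
t 49.05 world [400.9  51.4 162.3] box [-126.9   -0.8  162.3] yawY 0.108 q [-0.01 -0.23  1.76  0.    1.62 -0.12] w 11.1 F [ 1.   4.2 -2.8] 15.0
0.4928000000000001 -130.3649573075218 162.16309216433362
```

Call:
{"op": "send_rows", "data": {"commands": [[0, -0.001, 0.021, 0], [0, -0.001, 0.021, 0], [0, 0.001, 0.021, 0], [0, 0.001, 0.021, 0], [0, 0.003, 0.02, 0], [0, 0.003, 0.02, 0], [0, 0.005, 0.02, 0], [0, 0.005, 0.02, 0], [0, 0.006, 0.02, 0], [0, 0.003, 0.01, 0], [0, 0.003, 0.008, 0], [0, 0.001, 0.005, 0], [0, 0, 0, 0]]}}

```text
t: 50.35
ee_pos: [416.0, 51.7, 62.7]
tcp_rot: [[-0.108, 0.994, 0.004], [0.994, 0.108, -0.001], [-0.002, 0.003, -1.0]]
force: [-7.3, 3.2, 16.6]
gripper_width: 11.7
finger_force: 15.0
```

Run:
```python
from h import *
st()
```

```text
t 50.35 world [416.   51.7  62.7] box [-111.8   -2.1   62.7] yawY 0.108 q [-0.01 -0.14  1.88 -0.    1.4  -0.12] w 11.7 F [-7.3  3.2 16.6] 15.0
```

Call:
{"op": "send_rows", "data": {"commands": [[0, 0, 0, 0], [0, 0, 0, 0], [0, 0, 0, 0], [0, 0, -0.03, 0], [0, 0, -0.08, 0], [0, 0, -0.09, 0], [0, 0, -0.09, 0], [0, -0.03, -0.09, 0], [0, -0.03, 0, 0], [0, 0, 0, 0], [0, 0, 0, 0]], "fingers": 0.28}}

```text
t: 51.45
ee_pos: [384.4, 48.7, 247.7]
tcp_rot: [[-0.107, 0.994, -0.001], [0.994, 0.107, -0.0], [-0.0, -0.001, -1.0]]
force: [0.2, -1.1, -0.1]
gripper_width: 26.1
finger_force: 0.0
```

Run:
```python
from h import *
st();c=cam('scene');a=cam('side')
f=np.zeros((480,800,3),np.uint8);f[:,:400]=cv2.resize(c['frame'][120:300,280:430],(400,480));f[:,400:]=cv2.resize(a['frame'][190:440,160:368],(400,480))
cv2.imwrite('pics/m13.png',f)
import math
for y in (-75,75):
  for th in (0,.05,.1): 
    p=toworld((83.5-215*math.cos(th-.39),y,151+215*math.sin(th-.39)));q=proj(c,p);r=proj(a,p);print(y,th,(q-[280,120])*[2.667,2.667],(r-[160,190])*1.923+[400,0])
```

```text
t 51.45 world [384.4  48.7 247.7] box [-143.6   -1.8  247.7] yawY 0.108 q [-0.02 -0.28  1.63 -0.    1.8  -0.13] w 26.1 F [ 0.2 -1.1 -0.1] 0.0
-75 0 [389.5629872  163.35719516] [455.04610908 257.16354486]
-75 0.05 [396.54020352 154.33265405] [448.14720968 249.35778385]
-75 0.1 [402.95704569 144.86554692] [441.6384081  241.57662033]
75 0 [358.13754933 318.74138807] [557.31564426 108.7365539 ]
75 0.05 [365.51373726 310.21267793] [551.8593304  100.35736429]
75 0.1 [372.28001729 301.21637797] [546.81629656  91.9448331 ]
```

View pics/m13.png

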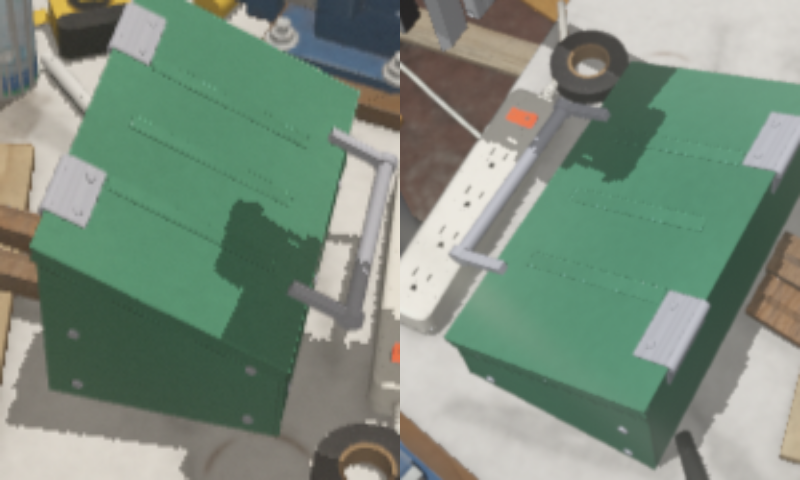

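The lid is shut: bar ends at (389,162) and (352,318) in the scene panel match the angle-0 prediction, and the side panel agrees. The gripper is clear, so I'm handing in.

```bash
python3 -c "
from station import robot
print(robot.job_done())"
```

```text
the job is handed in; nothing more can be done
None
```

I loaded all three tall jars into the back bay, then all three squat pots into the front bay, lowered the lid gently until the camera views showed it fully shut, and handed the job in at about 51 s; the hand-in gave no verdict.

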